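# Jack up the battery carrier and lock it under the rover's deck

### The arm

A 7-joint arm with a two-finger parallel gripper is mounted at the origin on the work surface. World frame = base frame: x ahead of the robot, y to its left, z up, the work surface at z = 0. Lengths are in m, angles in degrees, forces in N, time in s.
With the tool pointing down it reaches from about 0.425 to 0.875 m from the base axis. Payload 8.4 kg.
Tool frame: the origin (TCP) lies at the very end of the fingers, on their centre line; the grasp point (between the pads) lies 19 mm behind it (manip.grasp_offset is the distance from the TCP to the grasp point, in m); z points along the fingers, y is the line along which they close (so a half turn about z gives the same grasp; the last joint's range is limited). The gripper opens to 87 mm and grips with 3 to 60 N. Pads are 19 mm wide; open, the fingers measure 117 mm over their backs; the gripper's body (75 mm by 190 mm) begins 51 mm behind the grasp point.
Start: joints at [60.607, 19.091, 2.286, 83.961, -0.768, 76.965, -3.352], TCP at [0.261, -0.595, 0.223] pointing down, gripper open.
Joint ranges: [-147.57, 147.57], [-21.85, 119.76], [-74.77, 79.35], [14.55, 137.4], [-85.83, 265.84], [4.83, 119.75], [-152.11, 152.11]. Speed limits (degrees/s): [127.2, 127.2, 159.86, 159.86, 180, 180, 180].

### API

Orientations are given as [roll, pitch, yaw] about the fixed x, y, z axes, in that order (R = Rz(yaw) Ry(pitch) Rx(roll)).
In Python, from rig import manip gives the robot as it stands.
- The arm moves only by the shell command python3 -m crank 'ROWS' [FORCE]. ROWS is JSON, a list of rows, each a list of 7 numbers: the finger opening in cm, from 0 to 8.7, then the shift along the tool's x, y, z in cm, then the turn, a rotation vector about the tool's x, y, z in rad. A call has 1 to 5 rows; each row is the pose to reach, as a shift and turn from the pose commanded when the call began, along the tool's axes at that moment; what a row does not reach only later rows make up. A row lasts 1/8 s, in which the tool goes at most 62.5 mm and 10.7 degrees, less where a joint would pass 70% of its speed; a pose out of reach is approached as far as the arm can. A call with a gripper value outside its range is refused whole. The fingers move at their own pace and stop on an object; FORCE is the grip in N (left out, the last holds). Time passes only in rows, so rows that repeat a pose let the fingers close. It gives the time, the measured TCP pose, the force, the opening and the grip force at its end, in the units of the state.
- manip.sense(): the state, without advancing time (a new reading comes with each control period).
- manip.snapshot(name): name is "scene" or "top" or "wrist"; returns the picture (480x640x3 uint8, red, green, blue); there is no depth.
- manip.get_calibration(name): a dict with "vertical_fov" (degrees; the focal length in pixels is half the picture's height over the tangent of half this angle, whatever the lens; pixels are square), "cx", "cy" (the principal point, pixels), "D" ([k1, k2, p1, p2, k3] as OpenCV has them; the pictures are not rectified), "R" (3x3) and "t" (3): a world point X has camera coordinates R X + t; the wrist camera has in their place "hand_eye" (4x4, takes a point from camera to tool coordinates, whose origin is the TCP and whose axes are the flange's). Camera axes: x right, y down, z forward; pixel columns grow to the right and rows downward; lengths in m; the calibration is good to about 2 mm. A picture is of the moment at which its call begins: read the wrist's pose just before it. get_calibration takes no time and is no camera call.
- manip.hand_in(): hands the job in; it is judged then, once.
Trained networks look in the newest picture that a camera, given by its name, has taken for a name from the list of things; names that differ only in an ending like _2 or _b are one class to them, and where a whole thing is asked for, a point or a joint stands for the part that bears it (a point fixed in the world has none). Each returns a list of dicts, best first, with "p" (0 to 1); they miss things now and then, are a little off and sometimes report something else, mostly with a low value. They report only what shows in the picture. A call takes as long as a camera call.
- manip.silhouettes(name, camera): "mask" (480x640 bool, what is visible of it) and "point" ([column, row] in pixels, amid what is visible of it).
The state is a dict: "clock": time; "q": joint angles; "dq": joint speeds; "joint_efforts": joint torques, N m; "position": TCP position; "tool_rot": TCP orientation; "contact_force": force on the tool from outside, world axes, zero at the start; "torque": the same for the moment, N m; "gripper_width": finger opening in m; "gripper_force": force on a finger pad.
Only numpy, scipy, OpenCV 4.12 (cv2) and the standard library are available. Lean on these libraries where they do the work, as an engineer would, in place of code of your own. Each camera call takes 0.05 s, during which the arm holds its last target. There are 200 camera calls.

### The job

The rover, its wheels off, sits on its bench stand with its battery carrier waiting on the scissor jack below. Crank the jack up until the carrier just touches the underside of the rover's deck without lifting the rover off the stand; then take the T-headed fastener with the wing handle from the rack, put it lengthwise down through the deck slot and the carrier slot until its collar sits on the deck, and give it a quarter turn so that it locks. Let go of everything, and do not disturb the can, the cup, the tyre or the thumbscrew.

Things in the scene. Friction and masses are not known exactly. Their poses are not given: they have to be found in the camera images.
- jack: Grey scissor lab jack standing on the desk, base 96 x 116 mm; it stays put. Origin: centre of the base's underside, z up. Screw along the jack's y axis, crank at its -y end, beyond platform and deck. Its x, y axes are also (within 2 degrees) those of stand, rover and carrier. Platform 100 x 116 mm, its top at 114 mm when joint crank is 0.
- crank (a joint): Crank angle (rad), -1.6 to 22: 0 = handle straight above the screw; grows clockwise seen facing the crank from outside (handle at the top goes to the jack's +x), which raises the platform 9 mm and the screw with its crank 4.5 mm per turn (screw axis 62 mm above the desk at 0). Self-locking, stays where it is left; takes 2 to 5 N at the handle.
- crank_axis (a point): Point on the screw's axis level (along the jack's y) with the middle of the crank handle, 114 mm from the jack's centre towards its -y; rises with the screw (62 mm above the desk at crank 0).
- crank_grip (a point): Middle of the crank handle: black sleeve, 15 mm diameter, 40 mm long, parallel to the screw, 30 mm from its axis; it spins freely on its pin, so it can be pinched and carried round the circle. The steel crank arm is 21 to 27 mm from this point on the jack's side (+y of the jack); deck edge 64 mm, stub axles 55 mm from it.
- stand: Fixed bench stand of 20 mm aluminium profile, 244 x 124 mm: two cross-bars at x = +-112 mm on four posts, black corner stops round the rover's deck. Its height differs from start to start. Axes as the jack's.
- stand_top (a point): Point midway between the cross-bars at the height of their upper faces, on which the deck's underside rests: 162 to 176 mm above the desk.
- rover: Small wheeled teaching rover with its wheels off, 0.9 kg, loose on the stand: white deck 240 x 100 x 5 mm, motors under it near the ends, controller brick 34 mm high on its +x end (from x = 58 mm), circuit board and range finder up to 28 mm high on its -x end (beyond x = -57 mm); free deck between. Origin: centre of the deck's underside, z up, x along the deck.
- deck_under (a point): Centre of the deck's underside (the rover's origin).
- deck_slot (a point): Centre of the deck's slot, at the deck's top face. Slot 28 mm long along the rover's x, 10 mm wide, right through the 5 mm deck.
- carrier: Battery carrier lying loose on the jack's platform, 0.4 kg: grey pack 96 x 56 x 24 mm with an aluminium hat bracket on top, 41 mm high in all. Origin: centre of its underside; x along its length.
- carrier_top (a point): Centre of the carrier's top face (41 mm above its origin), in the middle of its slot: 34 mm along x, 14 mm wide, through a 4 mm plate with a 13 mm high hollow under it. It ends up under the deck's slot.
- tbolt: Quarter-turn fastener, 57 mm tall, 40 g, upright in a rack pocket. Origin: centre of its lower end, z up. From below: steel T-head 24 (x) x 7 (y) x 6 mm; shank 6 mm thick; collar 24 mm diameter, z 18 to 21; stem 10 mm; grey wing handle 28 (x) x 9 (y) mm, z 32 to 57, parallel to the T-head. Fully home, the collar lies on the deck and the origin is 18 mm below deck_slot.
- rack: Fixed black rack 92 (x) x 44 (y) x 26 mm with two pockets 44 mm apart along its x, 30 x 12 mm, for the two fasteners. Origin: centre of its underside. The fasteners stand with their collars on its top face, wing parallel to the rack's x within 0.1 rad.
- thumbscrew: Bystander in the other rack pocket: round-headed thumbscrew (head 22 mm diameter, top 35 mm above its origin at its lower end). Either may be in either pocket.
- can: Bystander: drink can, 66 mm diameter, 115 mm high, on the desk beyond the crank. Origin at its underside.
- cup: Bystander: clear plastic cup, 80 mm diameter, 115 mm high, on the desk by the rack's +x end. Origin at its underside.
- tyre: Bystander: rubber tyre lying flat, 56 mm diameter, 26 mm high, on the desk near the crank. Origin at its underside.

How it is judged:
By the outcome, as a careful person would: the job done as asked, in the order asked, and still so for the second after the job is handed in, with the robot touching nothing.
It also fails if it takes over 72 s, if anything falls off the work surface, if the arm or the gripper's body presses on something with over 40 N, if the wrist force passes 120 N, or if a joint passes its speed limit or range.

## Working session

There is one attempt and no reset: what is moved stays moved. The work goes in short steps, Python scripts to look and compute and a shell command to move; the robot and the scene stay as the last step left them, time stands still between calls to the robot, and variables do not carry over. Pictures are saved under pics/ and viewed, at most 10 in all, crops included, and the job is handed in when it is done.

```bash
ls; mkdir -p pics; cat > h.py <<'E'
import numpy as np, cv2, sys
from scipy.spatial.transform import Rotation as Ro
from rig import manip as m
def cam(n):
    c=m.get_calibration(n); f=240/np.tan(np.radians(c["vertical_fov"])/2)
    K=np.array([[f,0,c["cx"]],[0,f,c["cy"]],[0,0,1.]]); D=np.array(c["D"],float)
    if n=="wrist":
        s=m.sense(); T=np.eye(4); T[:3,:3]=Ro.from_euler("xyz",s["tool_rot"],degrees=True).as_matrix(); T[:3,3]=s["position"]
        E=np.linalg.inv(T@np.array(c["hand_eye"])); return K,D,E[:3,:3],E[:3,3]
    return K,D,np.array(c["R"]),np.array(c["t"]).ravel()
def ray(C,p):
    K,D,R,t=C; u=cv2.undistortPoints(np.array([[p]],float),K,D)[0,0]
    d=R.T@np.array([u[0],u[1],1]); return -R.T@t, d/np.linalg.norm(d)
def atz(C,p,z):
    o,d=ray(C,p); return o+d*(z-o[2])/d[2]
def proj(C,X):
    K,D,R,t=C; return cv2.projectPoints(np.atleast_2d(np.array(X,float)),cv2.Rodrigues(R)[0],t,K,D)[0][:,0]
def tri(rs):
    A=np.zeros((3,3));b=np.zeros(3)
    for o,d in rs: P=np.eye(3)-np.outer(d,d);A+=P;b+=P@o
    X=np.linalg.solve(A,b); return X,[round(1e3*np.linalg.norm((np.eye(3)-np.outer(d,d))@(X-o)),1) for o,d in rs]
def snap(n,f=None):
    C=cam(n); im=m.snapshot(n)
    if f: cv2.imwrite("pics/"+f,cv2.cvtColor(im,cv2.COLOR_RGB2BGR))
    return C,im
E
python3 - <<'E'
from h import *
np.set_printoptions(precision=3,suppress=True)
print(m.sense())
for n in ("scene","top","wrist"):
    C,im=snap(n,n+"0.png"); print(n,"pos",-C[2].T@C[3], "fwd",C[2][2])
    for k in ("jack","crank_grip","crank","deck_slot","carrier","carrier_top","tbolt","rack","thumbscrew","can","cup","tyre","rover","stand"):
        r=m.silhouettes(k,n)
        print(k,[(round(x["p"],2),np.round(x["point"]).tolist(),int(x["mask"].sum())) for x in r[:2]])
E
```

```text
pics
{'clock': 0.0, 'q': array([60.608, 19.132,  2.283, 84.013, -0.767, 76.966, -3.352]), 'dq': array([-0.047,  0.027, -0.055,  0.005, -0.043,  0.042, -0.044]), 'joint_efforts': array([  0.   , -65.635,   1.336, -40.38 ,  -0.06 ,   0.045,   0.   ]), 'position': array([ 0.261, -0.595,  0.222]), 'tool_rot': array([-179.905,    0.007,   23.709]), 'contact_force': array([-0.73 ,  0.492,  0.352]), 'torque': array([ 0.024, -0.023, -0.011]), 'gripper_force': 0.0, 'gripper_width': 0.08694866637457761}
scene pos [ 1.027 -0.497  0.827] fwd [-0.432  0.55  -0.714]
jack [(0.43, [281.0, 250.0], 454)]
crank_grip [(0.45, [262.0, 296.0], 165), (0.39, [270.0, 298.0], 228)]
crank [(0.83, [272.0, 299.0], 267)]
deck_slot [(0.91, [290.0, 225.0], 5541)]
carrier [(0.93, [282.0, 252.0], 401)]
carrier_top [(0.79, [280.0, 249.0], 446)]
tbolt [(0.49, [343.0, 189.0], 142)]
rack [(0.56, [351.0, 199.0], 573), (0.15, [275.0, 282.0], 632)]
thumbscrew [(0.41, [358.0, 194.0], 90), (0.34, [413.0, 180.0], 1568)]
can [(0.85, [195.0, 348.0], 2177)]
cup [(0.97, [413.0, 178.0], 1574)]
tyre []
rover [(0.88, [287.0, 227.0], 5
[... 233 characters left out ...]
[(0.67, [383.0, 236.0], 104)]
crank [(0.58, [371.0, 240.0], 130)]
deck_slot [(0.61, [333.0, 249.0], 5193)]
carrier [(0.46, [336.0, 248.0], 32)]
carrier_top [(0.46, [334.0, 249.0], 54)]
tbolt [(0.49, [217.0, 284.0], 75)]
rack [(0.84, [216.0, 276.0], 490)]
thumbscrew [(0.61, [209.0, 266.0], 88)]
can [(0.66, [435.0, 258.0], 913), (0.4, [216.0, 281.0], 90)]
cup [(0.79, [169.0, 225.0], 1175), (0.66, [310.0, 260.0], 873)]
tyre [(0.59, [368.0, 182.0], 346)]
rover []
stand [(0.58, [308.0, 256.0], 806)]
wrist pos [ 0.336 -0.562  0.386] fwd [-0.276 -0.121 -0.954]
jack []
crank_grip []
crank []
deck_slot []
carrier []
carrier_top []
tbolt []
rack []
thumbscrew []
can []
cup []
tyre []
rover []
stand []
```

```bash
python3 - <<'E'
import cv2
a=cv2.imread("pics/scene0.png")[160:400,150:470];b=cv2.imread("pics/top0.png")[150:330,150:470]
cv2.imwrite("pics/a.png",cv2.resize(a,None,fx=2.5,fy=2.5,interpolation=2));cv2.imwrite("pics/b.png",cv2.resize(b,None,fx=2.5,fy=2.5,interpolation=2))
E
```

```text
(no output)
```

View pics/a.png

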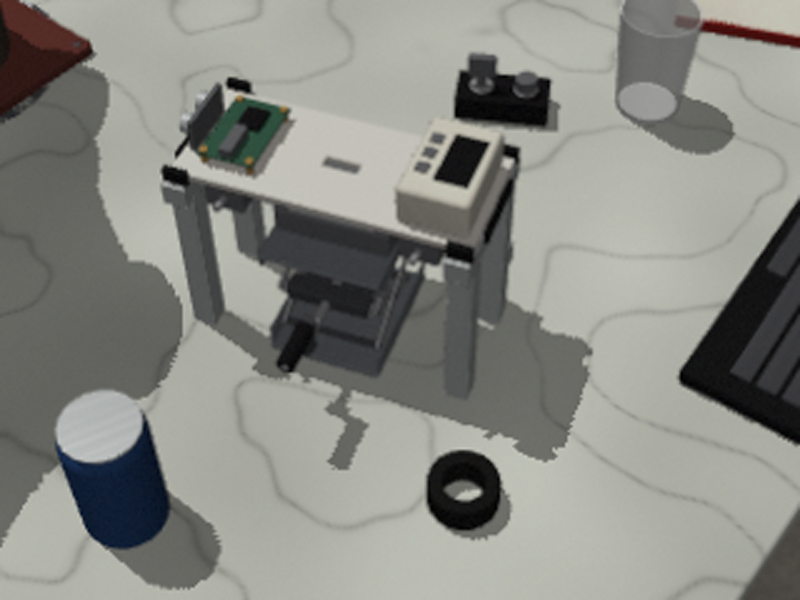

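View pics/b.png

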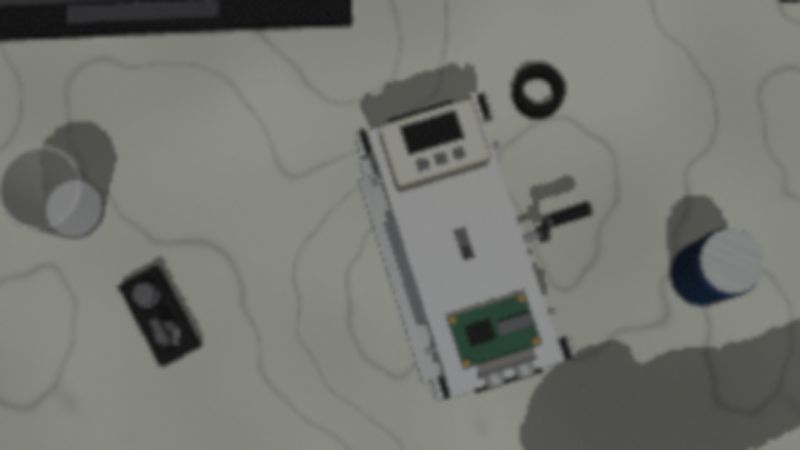

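```bash
python3 - <<'E'
from h import *
np.set_printoptions(precision=4,suppress=True)
S=cam("scene");T=cam("top")
P=lambda k,x,y:(150+x/2.5,(160 if k else 150)+y/2.5)
for n,s,t in [("slot",(341,164),(464,243)),("handle",(296,346),(568,214)),("handle_tip",(287,363),(590,208)),("wingtop",(482,60),(164,333)),("thumb",(526,78),(146,294)),("tyre",(464,478),(538,90)),("boardcorner_yel1",(284,110),(520,298)),("yel2",(205,153),(465,364)),("yel3",(242,97),(542,344)),("yel4",(254,163),(453,320))]:
    print(n,tri([ray(S,P(1,*s)),ray(T,P(0,*t))]))
for n,t,z in [("deckR1",(490,158),.17),("deckR2",(556,338),.17),("rackc1",(120,287),.026),("rackc2",(158,258),.026),("rackc3",(202,346),.026),("rackc4",(163,366),.026),("can",(730,262),.115),("cup",(40,188),.115)]: print(n,atz(T,P(0,*t),z))
E
```

```text
slot (array([0.5557, 0.01  , 0.172 ]), [np.float64(1.9), np.float64(1.9)])
handle (array([ 0.5964, -0.0941,  0.0875]), [np.float64(1.6), np.float64(1.6)])
handle_tip (array([ 0.6029, -0.1134,  0.0914]), [np.float64(3.3), np.float64(3.3)])
wingtop (array([0.4842, 0.2925, 0.0572]), [np.float64(4.0), np.float64(4.0)])
thumb (array([0.5226, 0.315 , 0.04  ]), [np.float64(3.2), np.float64(3.2)])
tyre (array([ 0.7386, -0.0749,  0.0215]), [np.float64(2.8), np.float64(2.8)])
boardcorner_yel1 (array([ 0.5133, -0.0224,  0.224 ]), [np.float64(15.9), np.float64(15.9)])
yel2 (array([ 0.4426, -0.0053,  0.132 ]), [np.float64(14.1), np.float64(14.1)])
yel3 (array([ 0.4789, -0.0362,  0.228 ]), [np.float64(20.1), np.float64(20.1)])
yel4 (array([0.4826, 0.0073, 0.1348]), [np.float64(12.0), np.float64(12.0)])
deckR1 [ 0.6303 -0.0144  0.17  ]
deckR2 [ 0.473  -0.0704  0.17  ]
rackc1 [0.5283 0.3424 0.026 ]
rackc2 [0.5577 0.3056 0.026 ]
rackc3 [0.4708 0.2584 0.026 ]
rackc4 [0.4507 0.2962 0.026 ]
can [ 0.5468 -0.2417  0.115 ]
cup [0.6106 0.399  0.115 ]
```

```bash
cat >> h.py <<'E'
def Rt(yaw,tilt):  # tool down, x axis heading yaw, approach tilted towards +x by tilt
    return Ro.from_euler("z",yaw,degrees=True)*Ro.from_euler("x",180,degrees=True)*Ro.from_euler("y",tilt,degrees=True)
def row(pos,yaw,tilt=0,frm=None):
    s=m.sense(); p0=s["position"] if frm is None else np.array(frm[0])
    R0=Ro.from_euler("xyz",s["tool_rot"] if frm is None else frm[1],degrees=True); R1=Rt(yaw,tilt)
    return np.round(100*R0.inv().apply(np.array(pos)-p0),2),np.round((R0.inv()*R1).as_rotvec(),3)
E
python3 - <<'E'
from h import *
print(Rt(109.6,20).as_matrix().round(2)); print(row((.605,-.115,.25),109.6,20))
print(np.array(m.get_calibration("wrist")["hand_eye"]).round(3))
E
```

```text
[[-0.32  0.94 -0.11]
 [ 0.89  0.34  0.32]
 [ 0.34  0.   -0.94]]
(array([ 50.77, -30.14,  -2.74]), array([ 0.261,  0.281, -1.483]))
[[-0.    -0.954 -0.301  0.082]
 [ 1.    -0.    -0.    -0.   ]
 [ 0.    -0.301  0.954 -0.163]
 [ 0.     0.     0.     1.   ]]
```

```bash
python3 -m crank '[[8.7,50.8,-30.1,-2.7,0.26,0.28,-1.48],[8.7,50.8,-30.1,-2.7,0.26,0.28,-1.48],[8.7,50.8,-30.1,-2.7,0.26,0.28,-1.48],[8.7,50.8,-30.1,-2.7,0.26,0.28,-1.48],[8.7,50.8,-30.1,-2.7,0.26,0.28,-1.48]]'; python3 -c "
from h import *
print(row((.605,-.115,.25),109.6,20))"
```

```text
clock: 2.88
position: [0.4441, -0.34, 0.2372]
tool_rot: [-176.2, -12.5, 75.8]
contact_force: [2.1, -0.4, -0.5]
gripper_width: 0.0872
gripper_force: 0.0
(array([25.42, 10.37,  3.64]), array([ 0.101,  0.109, -0.569]))
```

```bash
python3 -m crank '[[8.7,25.4,10.4,3.6,0.1,0.11,-0.57],[8.7,25.4,10.4,3.6,0.1,0.11,-0.57],[8.7,25.4,10.4,3.6,0.1,0.11,-0.57],[8.7,25.4,10.4,3.6,0.1,0.11,-0.57],[8.7,25.4,10.4,3.6,0.1,0.11,-0.57]]'; python3 - <<'E'
from h import *
C,im=snap("wrist","w1.png"); print(m.sense()["tool_rot"],m.sense()["q"])
for k in ("crank_grip",):
    r=m.silhouettes(k,"wrist"); print(k,[(round(x["p"],2),np.round(x["point"]).tolist(),int(x["mask"].sum())) for x in r[:2]])
E
```

```text
clock: 3.5
position: [0.6073, -0.1132, 0.2497]
tool_rot: [179.9, -20.1, 109.6]
contact_force: [-0.8, -0.6, -0.1]
gripper_width: 0.0873
gripper_force: 0.0
[179.83591259 -20.17470937 109.75799602] [ 33.73239409  25.98930746 -25.60919779  75.83522142  -6.68233688
  90.34048107  29.74119886]
crank_grip [(0.62, [316.0, 262.0], 757)]
```

View pics/w1.png

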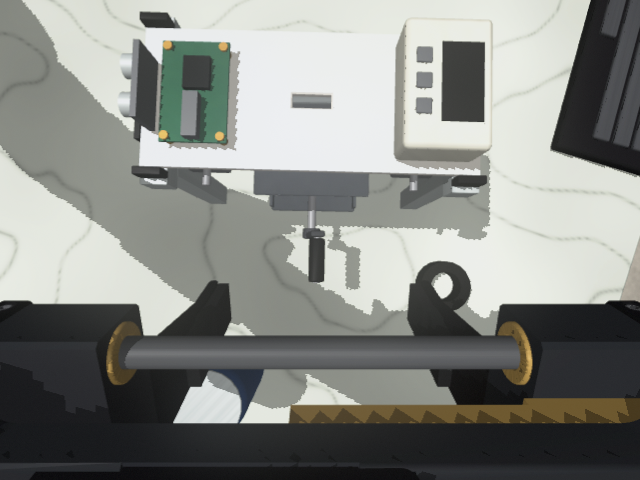

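```bash
python3 - <<'E'
from h import *
np.set_printoptions(precision=4,suppress=True)
W=cam("wrist");S=cam("scene");T=cam("top")
P=lambda k,x,y:(150+x/2.5,(160 if k else 150)+y/2.5)
print("slot",tri([ray(S,P(1,341,164)),ray(T,P(0,464,243)),ray(W,(311,101))]))
h,_=tri([ray(S,P(1,296,346)),ray(T,P(0,568,214)),ray(W,(316.5,260))]); print("handle",h,_)
a=atz(W,(291,101),.172);b=atz(W,(331,101.5),.172);print(a,b,np.linalg.norm(b-a),np.degrees(np.arctan2(*(b-a)[1::-1])))
for p in [(140,165.5),(397,172)]: print(atz(W,p,.172))
d=atz(W,(397,172),.172)-atz(W,(140,165.5),.172);print("deck yaw",np.degrees(np.arctan2(d[1],d[0])))
a=atz(W,(313,240),h[2]);b=atz(W,(317,281),h[2]);print(a,b,np.linalg.norm(b-a),np.degrees(np.arctan2(*(b-a)[1::-1])))
print("screw end",atz(W,(312,205),.062))
E
```

```text
slot (array([0.5557, 0.01  , 0.1719]), [np.float64(1.9), np.float64(1.8), np.float64(0.1)])
handle [ 0.597  -0.0953  0.0883] [np.float64(2.2), np.float64(1.8), np.float64(2.0)]
[0.542 0.005 0.172] [0.5692 0.0144 0.172 ] 0.028707864245006605 18.93660573758979
[ 0.4567 -0.0751  0.172 ]
[ 0.6305 -0.018   0.172 ]
deck yaw 18.18391683026017
[ 0.5882 -0.0808  0.0883] [ 0.6045 -0.1154  0.0883] 0.03826932671725652 -64.7614614724369
screw end [ 0.5747 -0.0469  0.062 ]
```

```bash
cat >> h.py <<'E'
def G(pos,yaw,tilt=0): return np.array(pos)+.019*Rt(yaw,tilt).as_matrix()[:,2]
E
python3 - <<'E'
from h import *
g=G((.5976,-.0975,.0905),108.5,20); print(g, row(g,108.5,20)); z=Rt(108.5,20).as_matrix()[:,2]
print(row(g-.05*z,108.5,20))
E
```

```text
[ 0.59553803 -0.09133743  0.07264584] (array([-3.79, -0.38, 17.47]), array([-0.005, -0.002,  0.019]))
(array([-3.78, -0.4 , 12.47]), array([-0.005, -0.002,  0.019]))
```

```bash
python3 -m crank '[[8.7,-3.8,-0.4,6,0,0,0.02],[8.7,-3.8,-0.4,12,0,0,0.02],[8.7,-3.8,-0.4,15,0,0,0.02],[8.7,-3.8,-0.4,17.5,0,0,0.02],[8.7,-3.8,-0.4,17.5,0,0,0.02]]' 20; python3 - <<'E'
from h import *
C,im=snap("wrist","w2.png"); print(m.sense()["position"],m.sense()["tool_rot"])
E
```

```text
clock: 4.22
position: [0.5922, -0.0966, 0.0706]
tool_rot: [-179.4, -20.1, 108.0]
contact_force: [-0.2, -0.3, 0.7]
gripper_width: 0.0871
gripper_force: 0.0
[ 0.5934132  -0.09721211  0.07211888] [-179.53245927  -20.0199548   108.01279583]
```

View pics/w2.png

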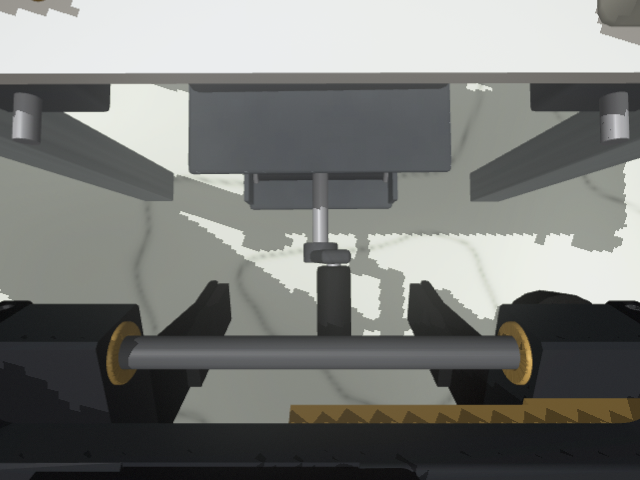

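```bash
python3 - <<'E'
from h import *
np.set_printoptions(precision=4,suppress=True)
W=cam("wrist"); R=Rt(108.5,20)
J=lambda p:(np.array([.948,.317])@p[:2],np.array([.317,-.948])@p[:2])
for n,p,z in [("hand",(332,268),.091),("hand2",(334,333),.091),("scr",(320,178),.062),("scr2",(320,240),.062),("hub",(311,252),.062),("slot",0,0)]:
    X=atz(W,p,z) if p else np.array([.5557,.01,.172]); print(n,X,np.array(J(X)))
d=atz(W,(630,75),.167)-atz(W,(10,74.5),.167);print("deck yaw",np.degrees(np.arctan2(d[1],d[0])))
s=m.sense();t=s["position"];print("tcp",np.array(J(t)), s["gripper_width"])
E
```

```text
hand [ 0.5922 -0.0797  0.091 ] [0.5362 0.2633]
hand2 [ 0.6018 -0.1064  0.091 ] [0.5368 0.2916]
scr [ 0.5727 -0.0376  0.062 ] [0.531  0.2171]
scr2 [ 0.5828 -0.0685  0.062 ] [0.5308 0.2497]
hub [ 0.5803 -0.0759  0.062 ] [0.5261 0.2559]
slot [0.5557 0.01   0.172 ] [0.53   0.1667]
deck yaw 17.892673915461515
tcp [0.5317 0.2803] 0.08676752852090822
```

```bash
python3 -m crank '[[6,0.2,0.5,-0.2,0,0,0],[1,0.2,0.5,-0.2,0,0,0],[1,0.2,0.5,-0.2,0,0,0],[1,0.2,0.5,-0.2,0,0,0],[1,0.2,0.5,-0.2,0,0,0]]' 20;  python3 -m crank '[[1,0,0,0,0,0,0],[1,0,0,0,0,0,0]]'; python3 - <<'E'
from h import *
np.set_printoptions(precision=4,suppress=True)
s=m.sense();t=s["position"];print(t,s["tool_rot"]);g=t-.019*Ro.from_euler("xyz",s["tool_rot"],degrees=True).as_matrix()[:,2]
print(np.array([.948,.317])@g[:2],np.array([.317,-.948])@g[:2],g[2],s["contact_force"])
E
```

```text
clock: 4.9
position: [0.5983, -0.0935, 0.0747]
tool_rot: [-179.6, -20.0, 108.1]
contact_force: [0.6, -0.0, -0.2]
gripper_width: 0.0449
gripper_force: 0.0
clock: 5.15
position: [0.5983, -0.0934, 0.0746]
tool_rot: [-179.6, -20.0, 108.1]
contact_force: [-0.3, 0.8, 0.3]
gripper_width: 0.0252
gripper_force: 0.0
[ 0.5983 -0.0934  0.0746] [-179.5915  -20.0149  108.0866]
0.537663463136829 0.2847497716748476 0.09249534738075135 [-0.3445  0.7866  0.2514]
```

```bash
cat >> h.py <<'E'
def arc(a,b,n=5,tilt=20):
    f=lambda d:np.array([30*np.sin(np.radians(d)),30*np.cos(np.radians(d))+4.5*d/360])
    t=np.radians(tilt); th=np.linspace(a,b,n+1)
    for d in th[1:]:
        du,dz=f(d)-f(a); print(round(d),np.round([dz*np.sin(t)/10,du/10,-dz*np.cos(t)/10],2).tolist())
E
python3 - <<'E'
from h import *
for a in (10.6,130,250): arc(a,[130,250,346][(10.6,130,250).index(a)])
E
python3 -m crank '[[1,0,0,0,0,0,0],[1,0,0,0,0,0,0],[1,0,0,0,0,0,0]]'; python3 - <<'E'
from h import *
s=m.sense();t=s["position"];g=t-.019*Ro.from_euler("xyz",s["tool_rot"],degrees=True).as_matrix()[:,2]
print(np.array([.948,.317])@g[:2],np.array([.317,-.948])@g[:2],g[2],s["contact_force"],m.sense()["torque"])
E
```

```text
34 [-0.15, 1.15, 0.42]
58 [-0.45, 2.0, 1.24]
82 [-0.84, 2.42, 2.31]
106 [-1.25, 2.33, 3.44]
130 [-1.62, 1.75, 4.44]
154 [-0.25, -0.98, 0.69]
178 [-0.35, -2.19, 0.95]
202 [-0.26, -3.42, 0.72]
226 [-0.01, -4.46, 0.03]
250 [0.36, -5.12, -0.99]
269 [0.34, -0.18, -0.95]
288 [0.69, -0.03, -1.9]
308 [1.0, 0.44, -2.75]
327 [1.24, 1.18, -3.41]
346 [1.39, 2.09, -3.81]
clock: 5.52
position: [0.5982, -0.0935, 0.0747]
tool_rot: [-179.6, -20.0, 108.1]
contact_force: [-0.4, -1.2, 0.5]
gripper_width: 0.0143
gripper_force: 20.0
0.5375542596663906 0.28474266865622533 0.09251172601377902 [-0.42488045 -1.22465316  0.49341963] [-0.37462544  0.00179306  0.11157126]
```

```bash
python3 -m crank '[[1,-0.15,1.15,0.42,0,0,0],[1,-0.45,2.0,1.24,0,0,0],[1,-0.84,2.42,2.31,0,0,0],[1,-1.25,2.33,3.44,0,0,0],[1,-1.62,1.75,4.44,0,0,0]]'; python3 - <<'E'
from h import *
s=m.sense();t=s["position"];g=t-.019*Ro.from_euler("xyz",s["tool_rot"],degrees=True).as_matrix()[:,2]
print(np.array([.948,.317])@g[:2],np.array([.317,-.948])@g[:2],g[2],s["contact_force"],m.sense()["torque"],s["gripper_width"])
snap("wrist","w3.png")
E
```

```text
clock: 6.15
position: [0.6144, -0.088, 0.0267]
tool_rot: [-179.6, -20.0, 108.1]
contact_force: [-10.4, -2.3, 14.9]
gripper_width: 0.0145
gripper_force: 19.9
0.5546985544159174 0.2846684578189142 0.044552904223189915 [-10.36279306  -2.34386012  14.85172816] [0.173833   2.04942043 0.77607783] 0.01450445057802389
```

View pics/w3.png

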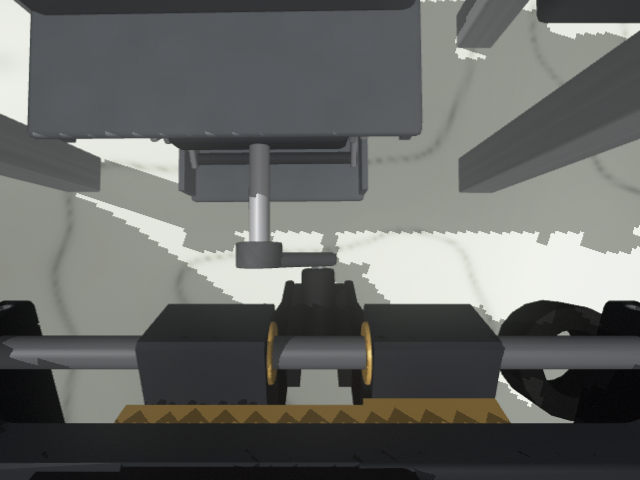

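```bash
python3 -m crank '[[1,-0.22,-1.08,0.61,0,0,0],[1,-0.32,-2.29,0.87,0,0,0],[1,-0.23,-3.52,0.64,0,0,0],[1,0.02,-4.56,-0.05,0,0,0],[1,0.39,-5.22,-1.07,0,0,0]]'; python3 - <<'E'
from h import *
s=m.sense();t=s["position"];g=t-.019*Ro.from_euler("xyz",s["tool_rot"],degrees=True).as_matrix()[:,2]
print(np.array([.948,.317])@g[:2],np.array([.317,-.948])@g[:2],g[2],s["contact_force"],m.sense()["torque"],s["gripper_width"])
E
```

```text
clock: 6.82
position: [0.5652, -0.1046, 0.0396]
tool_rot: [-179.7, -20.0, 108.1]
contact_force: [8.8, 2.0, -2.3]
gripper_width: 0.0146
gripper_force: 20.0
0.5026927861052755 0.2847639533078572 0.0574526648531468 [ 8.82570328  2.01738181 -2.25866862] [-0.0468458  -2.03176574 -0.59221802] 0.01460262487083522
```

```bash
python3 -m crank '[[1,0.34,-0.12,-0.95,0,0,0],[1,0.68,0.03,-1.87,0,0,0],[1,0.98,0.5,-2.7,0,0,0],[1,1.21,1.22,-3.33,0,0,0],[1,1.36,2.1,-3.73,0,0,0]]'; python3 - <<'E'
from h import *
s=m.sense();t=s["position"];g=t-.019*Ro.from_euler("xyz",s["tool_rot"],degrees=True).as_matrix()[:,2]
print(np.array([.948,.317])@g[:2],np.array([.317,-.948])@g[:2],g[2],s["contact_force"],m.sense()["torque"],s["gripper_width"])
E
python3 -m crank '[[1,0,0,0,0,0,0],[1,0,0,0,0,0,0]]'; python3 - <<'E'
from h import *
snap("wrist","w4.png")
E
```

```text
clock: 7.45
position: [0.5846, -0.098, 0.0785]
tool_rot: [-179.4, -20.0, 108.0]
contact_force: [-2.0, -1.0, -9.2]
gripper_width: 0.0146
gripper_force: 20.0
0.5232937453530299 0.28473365476235296 0.09629958551338046 [-2.03815386 -0.95049427 -9.15001418] [-1.15380458 -0.15432842  0.16742789] 0.01457294389667484
clock: 7.7
position: [0.5859, -0.0976, 0.0787]
tool_rot: [-179.7, -20.0, 108.1]
contact_force: [2.5, 0.1, -5.1]
gripper_width: 0.0143
gripper_force: 20.0
```

View pics/w4.png

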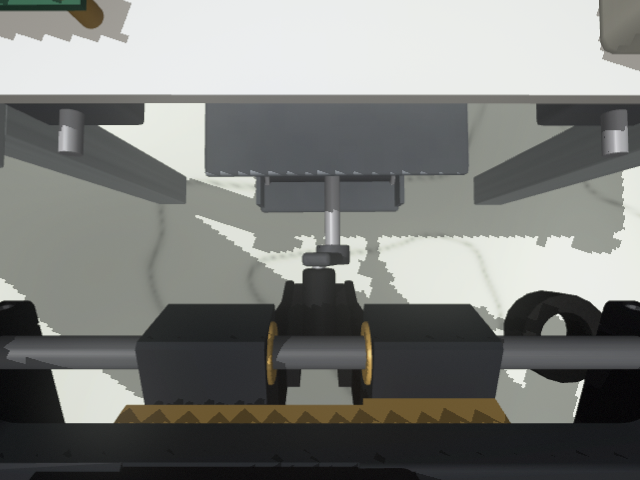

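```bash
python3 -m crank '[[4,0,0,0,0,0,0],[4,0,0,0,0,0,0],[4,0,0,0,0,0,0],[4,0,0,-6,0,0,0],[4,0,0,-12,0,0,0]]'; python3 -c "
from h import *
print(row((.5635,-.0137,.22),108.1,0));print(row((.5635,-.0137,.185),108.1,0))"
```

```text
clock: 8.38
position: [0.5985, -0.1366, 0.1926]
tool_rot: [-179.5, -20.1, 108.1]
contact_force: [0.3, -0.1, -0.5]
gripper_width: 0.0394
gripper_force: 0.0
(array([12.94,  0.51,  1.81]), array([-0.008, -0.35 ,  0.001]))
(array([11.73,  0.54,  5.09]), array([-0.008, -0.35 ,  0.001]))
```

```bash
python3 -m crank '[[0,6,0.25,0,-0.01,-0.17,0],[0,12.9,0.5,1.8,-0.01,-0.35,0],[0,11.75,0.5,5.1,-0.01,-0.35,0],[0,11.75,0.5,5.1,-0.01,-0.35,0],[0,11.75,0.5,5.1,-0.01,-0.35,0]]'; python3 -c "
from h import *
s=m.sense();print(s['position'],s['tool_rot'],s['contact_force'],s['gripper_width'])"
```

```text
clock: 9.0
position: [0.5641, -0.0156, 0.1841]
tool_rot: [179.8, 0.0, 108.0]
contact_force: [0.5, -0.7, 0.9]
gripper_width: 0.0025
gripper_force: 0.0
[ 0.56408188 -0.01562473  0.18410883] [1.79836631e+02 3.91333011e-02 1.07954334e+02] [ 0.45870305 -0.6686607   0.869339  ] 0.002529434330934614
```

Descend in steps, stopping on contact.

```bash
S='
from rig import manip as m
s=m.sense();print("  >>",s["position"][2].round(5),s["contact_force"].round(2))'
python3 -m crank '[[0,0,0,0.8,0,0,0],[0,0,0,0.9,0,0,0]]' | tail -0; python3 -c "$S"
python3 -m crank '[[0,0,0,0.1,0,0,0],[0,0,0,0.1,0,0,0]]'| tail -0; python3 -c "$S"
python3 -m crank '[[0,0,0,0.1,0,0,0],[0,0,0,0.1,0,0,0]]'| tail -0; python3 -c "$S"
python3 -m crank '[[0,0,0,0.1,0,0,0],[0,0,0,0.1,0,0,0]]'| tail -0; python3 -c "$S"
```

```text
>> 0.17471 [-0.27 -4.25  6.39]
  >> 0.17467 [-1.49 -3.12  8.55]
  >> 0.17462 [-6.34 -4.31 17.  ]
  >> 0.17457 [-8.83 -4.   23.52]Exception ignored on flushing sys.stdout:
BrokenPipeError: [Errno 32] Broken pipe
Exception ignored on flushing sys.stdout:
BrokenPipeError: [Errno 32] Broken pipe
Exception ignored on flushing sys.stdout:
BrokenPipeError: [Errno 32] Broken pipe
Exception ignored on flushing sys.stdout:
BrokenPipeError: [Errno 32] Broken pipe
```

```bash
python3 -m crank '[[0,0,0,-2,0,0,0],[4,0,0,-5,0,0,0]]';python3 -c "
from h import *
np.set_printoptions(suppress=True)
print(row((.5980,-.1353,.1909),108.1,20));print(row((.5859,-.0976,.0787),108.1,20))
for a,b in ((347.5,427.5),(427.5,507.5),(507.5,547.5)): arc(a,b)"
```

```text
clock: 10.25
position: [0.563, -0.0141, 0.2214]
tool_rot: [179.9, -0.0, 108.1]
contact_force: [-0.1, -0.2, -0.7]
gripper_width: 0.0047
gripper_force: 0.0
(array([-12.61,  -0.43,   3.05]), array([ 0.001,  0.349, -0.   ]))
(array([-8.65, -0.43, 14.27]), array([ 0.001,  0.349, -0.   ]))
364 [0.03, 0.83, -0.08]
380 [-0.02, 1.65, 0.06]
396 [-0.15, 2.39, 0.4]
412 [-0.34, 3.0, 0.92]
428 [-0.57, 3.42, 1.58]
444 [-0.27, 0.21, 0.74]
460 [-0.55, 0.19, 1.51]
476 [-0.81, -0.06, 2.24]
492 [-1.05, -0.52, 2.87]
508 [-1.22, -1.16, 3.36]
516 [-0.06, -0.37, 0.18]
524 [-0.11, -0.76, 0.31]
532 [-0.14, -1.17, 0.38]
540 [-0.15, -1.59, 0.4]
548 [-0.13, -2.0, 0.37]
```

```bash
python3 -m crank '[[4,-6.3,-0.4,0,0,0.17,0],[4,-12.6,-0.4,3,0,0.35,0],[4,-12.6,-0.4,3,0,0.35,0],[4,-10.6,-0.4,8.7,0,0.35,0],[4,-8.7,-0.4,14.2,0,0.35,0]]'; python3 -m crank '[[4,0,0,0,0,0,0],[1,0,0,0,0,0,0],[1,0,0,0,0,0,0],[1,0,0,0,0,0,0],[1,0,0,0,0,0,0]]' 20; python3 -c "
from h import *
s=m.sense();t=s['position'];g=t-.019*Ro.from_euler('xyz',s['tool_rot'],degrees=True).as_matrix()[:,2]
print(np.array([.948,.317])@g[:2],np.array([.317,-.948])@g[:2],g[2],s['contact_force'])
C,im=snap('wrist','w5.png')"
```

```text
clock: 10.88
position: [0.5873, -0.0977, 0.078]
tool_rot: [179.8, -20.0, 108.1]
contact_force: [0.8, -0.0, -0.7]
gripper_width: 0.0393
gripper_force: 0.0
clock: 11.5
position: [0.5876, -0.0986, 0.0807]
tool_rot: [179.8, -19.9, 108.2]
contact_force: [-2.9, -3.4, 6.6]
gripper_width: 0.0143
gripper_force: 20.0
0.5256438915411478 0.28618511704031585 0.09855818761625809 [-2.9029632  -3.44029117  6.64966002]
```

```bash
S='
from h import *
s=m.sense();t=s["position"];g=t-.019*Ro.from_euler("xyz",s["tool_rot"],degrees=True).as_matrix()[:,2]
print("  >>",np.array([.948,.317])@g[:2],g[2],s["contact_force"])'
python3 -m crank '[[1,0.03,0.83,-0.06,0,0,0],[1,-0.01,1.62,0.08,0,0,0],[1,-0.15,2.33,0.4,0,0,0],[1,-0.34,2.92,0.92,0,0,0],[1,-0.57,3.32,1.58,0,0,0]]'>/dev/null; python3 -c "$S"
python3 -m crank '[[1,-0.27,0.21,0.74,0,0,0],[1,-0.55,0.19,1.5,0,0,0],[1,-0.8,-0.07,2.21,0,0,0],[1,-1.03,-0.54,2.83,0,0,0],[1,-1.2,-1.19,3.3,0,0,0]]'>/dev/null; python3 -c "$S"
python3 -m crank '[[1,0,0,0,0,0,0]]'>/dev/null; python3 -c "$S"
```

```text
>> 0.5598075070731463 0.08080697395127022 [ 0.59366304 -5.91473736  3.95259318]
  >> 0.5475241712978502 0.04555006998418851 [ 1.03782073 -6.21240368 10.46830263]
  >> 0.5465551659392971 0.04517507328934133 [-1.0804444  -5.82059347  3.41856869]
```

```bash
S='
from h import *
s=m.sense();t=s["position"];g=t-.019*Ro.from_euler("xyz",s["tool_rot"],degrees=True).as_matrix()[:,2]
print("  >>",np.array([.948,.317])@g[:2],g[2],s["contact_force"])'
python3 -m crank '[[1,-0.06,-0.37,0.18,0,0,0],[1,-0.11,-0.76,0.31,0,0,0],[1,-0.14,-1.17,0.38,0,0,0],[1,-0.15,-1.59,0.4,0,0,0],[1,-0.13,-2.0,0.37,0,0,0]]'>/dev/null; python3 -c "$S"; python3 -m crank '[[1,0,0,0,0,0,0]]'>/dev/null; python3 -c "$S
arc(548,578,3);arc(578,588,2);arc(578,593,2)"
```

```text
>> 0.5286782772903511 0.041881715225327236 [ 6.85733438 -4.65387499  2.04819813]
  >> 0.5282343994542613 0.04188901876045921 [ 3.77658834 -5.37045872  4.24491514]
558 [0.04, -0.51, -0.12]
568 [0.12, -0.99, -0.33]
578 [0.22, -1.43, -0.61]
583 [0.06, -0.2, -0.17]
588 [0.13, -0.38, -0.35]
586 [0.09, -0.29, -0.25]
593 [0.2, -0.55, -0.54]
```

```bash
S='
from h import *
s=m.sense();t=s["position"];g=t-.019*Ro.from_euler("xyz",s["tool_rot"],degrees=True).as_matrix()[:,2]
print("  >>",np.array([.948,.317])@g[:2],g[2],s["contact_force"])'
python3 -m crank '[[1,0.04,-0.51,-0.12,0,0,0],[1,0.12,-0.99,-0.33,0,0,0],[1,0.22,-1.43,-0.61,0,0,0]]'>/dev/null; python3 -c "$S"; python3 -m crank '[[1,0,0,0,0,0,0],[1,0,0,0,0,0,0]]'>/dev/null; python3 -c "$S"
python3 -m crank '[[1,0.04,-0.12,-0.1,0,0,0],[1,0.06,-0.2,-0.17,0,0,0]]'>/dev/null; python3 -c "$S"; python3 -m crank '[[1,0,0,0,0,0,0],[1,0,0,0,0,0,0]]'>/dev/null; python3 -c "$S
snap('wrist','w6.png')"
```

```text
>> 0.5140165788206473 0.047874699788806284 [ 7.22755716 -4.88332586 -1.24607125]
  >> 0.5136858186280391 0.04805071885485726 [ 3.94020225 -5.70758824  2.80135053]
  >> 0.5120155052524787 0.049501765246162094 [ 6.69082578 -4.41652946 -1.15835085]
  >> 0.5119774102295055 0.04951879428515628 [ 5.45924943 -5.47457697 -1.17722926]
```

View pics/w6.png

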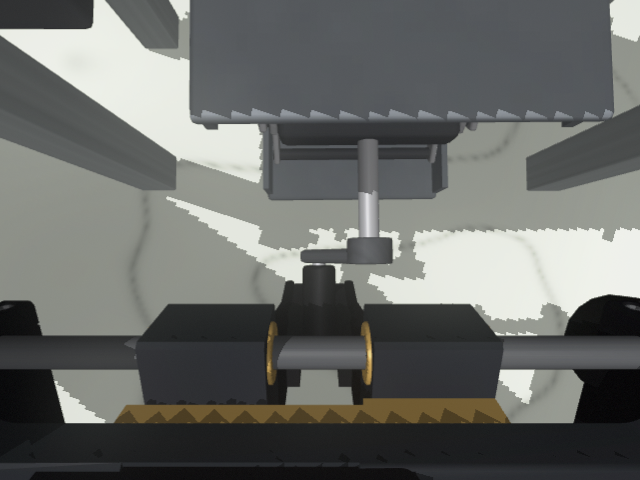

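```bash
S='
from h import *
s=m.sense();t=s["position"];g=t-.019*Ro.from_euler("xyz",s["tool_rot"],degrees=True).as_matrix()[:,2]
print("  >>",np.array([.948,.317])@g[:2],g[2],s["contact_force"],t)'
python3 -m crank '[[1,0.08,-0.22,-0.2,0,0,0],[1,0.15,-0.44,-0.42,0,0,0],[1,0.15,-0.44,-0.42,0,0,0]]'>/dev/null; python3 -c "$S"
python3 -m crank '[[4,0,0,0,0,0,0],[4,0,0,0,0,0,0],[4,0,0,0,0,0,0],[4,0,0,-6,0,0,0],[4,0,0,-12,0,0,0]]'; python3 -c "
from h import *
print(row((.5635,-.0137,.22),108.1,0));print(row((.5635,-.0137,.185),108.1,0))"
```

```text
>> 0.5076494283940459 0.0542081062891092 [ 6.29145689 -4.8743709   0.78937596] [ 0.57050801 -0.10421998  0.03634108]
clock: 15.85
position: [0.5808, -0.1422, 0.1501]
tool_rot: [179.9, -20.1, 108.2]
contact_force: [2.3, -0.2, 0.9]
gripper_width: 0.0396
gripper_force: 0.0
(array([14.37,  2.38, -2.17]), array([ 0.002, -0.351,  0.002]))
(array([13.17,  2.37,  1.11]), array([ 0.002, -0.351,  0.002]))
```

```bash
S='
from rig import manip as m
s=m.sense();print("  >>",s["position"].round(5),s["contact_force"].round(2))'
python3 -m crank '[[0,2,0.4,-5.8,0,-0.1,0],[0,8,1.2,-5,0,-0.2,0],[0,14.4,2.4,-2.2,0,-0.35,0],[0,13.15,2.4,1.1,0,-0.35,0],[0,13.15,2.4,1.1,0,-0.35,0]]'>/dev/null; python3 -c "$S"
python3 -m crank '[[0,0,0,0.5,0,0,0],[0,0,0,0.8,0,0,0],[0,0,0,0.8,0,0,0]]'>/dev/null; python3 -c "$S"
python3 -m crank '[[0,0,0,0.1,0,0,0],[0,0,0,0.1,0,0,0]]' >/dev/null; python3 -c "$S"
python3 -m crank '[[0,0,0,0.1,0,0,0],[0,0,0,0.1,0,0,0]]'>/dev/null; python3 -c "$S"
python3 -m crank '[[0,0,0,0.1,0,0,0],[0,0,0,0.1,0,0,0]]'>/dev/null; python3 -c "$S"
```

```text
>> [ 0.56239 -0.0127   0.18212] [ 0.42 -0.4  -0.48]
  >> [ 0.56476 -0.01519  0.1761 ] [ 0.33 -0.13  0.19]
  >> [ 0.56471 -0.01434  0.17528] [ 0.93 -0.3   1.  ]
  >> [ 0.56474 -0.01431  0.17514] [-2.12 -1.15  9.68]
  >> [ 0.56476 -0.01432  0.17504] [-5.72 -1.56 15.55]
```

```bash
S='
from rig import manip as m
s=m.sense();print("  >>",s["position"].round(5),s["contact_force"].round(2),s["tool_rot"].round(2),s["gripper_width"])'
python3 -m crank '[[0,-0.1,0,-1.5,0,0,0],[0,-0.1,0,-1.5,0,0,0]]'>/dev/null; python3 -c "$S"
python3 -m crank '[[0,0,0,1.2,0,0,0],[0,0,0,1.2,0,0,0],[0,0,0,1.2,0,0,0]]'>/dev/null; python3 -c "$S"
python3 -m crank '[[0,0,0,0.1,0,0,0],[0,0,0,0.1,0,0,0]]' >/dev/null; python3 -c "$S"
python3 -m crank '[[0,0,0,0.1,0,0,0],[0,0,0,0.1,0,0,0]]'>/dev/null; python3 -c "$S"
python3 -m crank '[[0,0,0,0.1,0,0,0],[0,0,0,0.1,0,0,0]]'>/dev/null; python3 -c "$S"
```

```text
>> [ 0.56555 -0.01486  0.18935] [ 0.45 -1.14  0.09] [1.7969e+02 8.0000e-02 1.0813e+02] 0.0006628467203483308
  >> [ 0.56451 -0.01491  0.17507] [0.02 0.6  1.14] [1.7986e+02 1.0000e-02 1.0814e+02] 0.0006634083506820715
  >> [ 0.56456 -0.0149   0.17501] [-1.71 -0.74  5.13] [1.7985e+02 3.0000e-02 1.0813e+02] 0.0003860494403596775
  >> [ 0.56457 -0.01493  0.17489] [-4.76  0.77 12.7 ] [1.7983e+02 6.0000e-02 1.0813e+02] 0.0002387351664554208
  >> [ 0.5646  -0.01494  0.1748 ] [-8.86  0.49 20.39] [1.7981e+02 8.0000e-02 1.0813e+02] 0.0004593401363013298
```

```bash
python3 -m crank '[[0,0,0,-3,0,0,0],[0,0,0,-5.5,0,0,0]]' >/dev/null;python3 -c "
from h import *
np.set_printoptions(suppress=True)
print(row((.5825,-.141,.20),108.1,20));print(row((.5810,-.1415,.147),108.1,20));print(row((.5705,-.1040,.0345),108.1,20))
arc(591,581.5,2)"
```

```text
(array([-12.54,  -2.18,   2.81]), array([0.002, 0.349, 0.001]))
(array([-12.54,  -2.35,   8.11]), array([0.002, 0.349, 0.001]))
(array([-8.65, -2.2 , 19.36]), array([0.002, 0.349, 0.001]))
586 [-0.07, 0.16, 0.18]
582 [-0.13, 0.34, 0.35]
```

```bash
S='
from h import *
s=m.sense();t=s["position"];g=t-.019*Ro.from_euler("xyz",s["tool_rot"],degrees=True).as_matrix()[:,2]
print("  >>",np.array([.948,.317])@g[:2],g[2],s["contact_force"],t,s["gripper_width"],s["gripper_force"])'
python3 -m crank '[[4,-6.3,-1.1,0,0,0.17,0],[4,-12.5,-2.2,2.8,0,0.35,0],[4,-12.5,-2.3,8.1,0,0.35,0],[4,-12.5,-2.3,8.1,0,0.35,0],[4,-10.6,-2.25,13.8,0,0.35,0]]'>/dev/null; python3 -c "
from h import *
print(row((.5705,-.1040,.0345),108.1,20))"
```

```text
(array([-0.1 , -0.44,  6.35]), array([0.01 , 0.005, 0.004]))
```

```bash
S='
from h import *
s=m.sense();t=s["position"];g=t-.019*Ro.from_euler("xyz",s["tool_rot"],degrees=True).as_matrix()[:,2]
print("  >>",np.array([.948,.317])@g[:2],g[2],s["contact_force"],t,s["gripper_width"],s["gripper_force"])'
python3 -m crank '[[4,-0.1,0,5.9,0,0,0],[4,-0.1,0,5.9,0,0,0],[1,-0.1,0,5.9,0,0,0],[1,-0.1,0,5.9,0,0,0],[1,-0.1,0,5.9,0,0,0]]' 20 >/dev/null; python3 -c "$S"
python3 -m crank '[[1,0,0,0,0,0,0]]' >/dev/null; python3 -c "$S"
python3 -m crank '[[1,-0.07,0.16,0.18,0,0,0],[1,-0.13,0.34,0.35,0,0,0],[1,-0.13,0.34,0.35,0,0,0]]' >/dev/null; python3 -c "$S"
```

```text
>> 0.508833579354794 0.053950012608309575 [ 0.44403816 -0.0321805   0.58957682] [ 0.57206274 -0.10517568  0.03608481] 0.01778947829283919 0.35085640847682953
  >> 0.5095549725333245 0.05359012265529044 [ 4.61526032 -1.44336258  4.72104018] [ 0.5727666  -0.10492189  0.03572439] 0.013866918870345161 19.993425607681274
  >> 0.5134787705364131 0.04988052705819575 [7.06715798 0.12440631 5.76266516] [ 0.57649312 -0.10365845  0.0320152 ] 0.014476540231305776 19.992928504943848
```

```bash
S='
from h import *
s=m.sense();print("  >>",s["position"].round(5),s["contact_force"].round(2))'
python3 -m crank '[[4,0,0,0,0,0,0],[4,0,0,0,0,0,0],[4,0,0,-4,0,0,0],[4,0,0,-9,0,0,0],[4,0,0,-12,0,0,0]]' 
python3 -m crank '[[0,2,0.4,-5.8,0,-0.1,0],[0,4,0.6,-5.8,0,-0.2,0],[0,4,0.6,-5.8,0,-0.35,0],[0,4,0.6,-5.8,0,-0.35,0]]'
python3 -c "from h import *
print(row((.5645,-.0149,.187),108.1,0))"
```

```text
clock: 21.6
position: [0.5866, -0.1435, 0.1452]
tool_rot: [179.8, -20.0, 108.2]
contact_force: [0.8, -0.3, -1.0]
gripper_width: 0.0397
gripper_force: 0.0
clock: 22.1
position: [0.586, -0.1202, 0.2123]
tool_rot: [179.8, 0.1, 108.5]
contact_force: [-0.2, 0.2, 0.1]
gripper_width: 0.0078
gripper_force: 0.0
(array([10.68,  1.29,  2.52]), array([0.004, 0.002, 0.006]))
```

```bash
S='
from rig import manip as m
s=m.sense();print("  >>",s["position"].round(5),s["contact_force"].round(2),s["tool_rot"].round(2))'
python3 -m crank '[[0,5,0.6,0,0,0,0],[0,10.7,1.2,1,0,0,0],[0,10.7,1.2,2.5,0,0,0],[0,10.7,1.2,3.5,0,0,0],[0,10.7,1.2,3.5,0,0,0]]'>/dev/null; python3 -c "$S"
python3 -m crank '[[0,0,0,0.1,0,0,0],[0,0,0,0.1,0,0,0]]' >/dev/null; python3 -c "$S"
python3 -m crank '[[0,0,0,0.1,0,0,0],[0,0,0,0.1,0,0,0]]'>/dev/null; python3 -c "$S"
python3 -m crank '[[0,0,0,0.1,0,0,0],[0,0,0,0.1,0,0,0]]'>/dev/null; python3 -c "$S"
python3 -m crank '[[0,0,0,0.1,0,0,0],[0,0,0,0.1,0,0,0]]'>/dev/null; python3 -c "$S"
```

```text
>> [ 0.56456 -0.02042  0.17554] [0.62 0.01 0.34] [ 1.7992e+02 -2.0000e-02  1.0796e+02]
  >> [ 0.56472 -0.01934  0.17512] [-0.72 -0.43 -0.42] [1.7985e+02 2.0000e-02 1.0804e+02]
  >> [ 0.56483 -0.01896  0.1748 ] [-0.65 -1.45  2.36] [1.7981e+02 8.0000e-02 1.0810e+02]
  >> [ 0.56489 -0.01893  0.17471] [-5.74 -1.51 11.93] [1.7979e+02 1.1000e-01 1.0810e+02]
  >> [ 0.56488 -0.01896  0.17462] [-8.83 -2.85 18.65] [1.7978e+02 1.3000e-01 1.0810e+02]
```

```bash
python3 -m crank '[[0,0,0,-4,0,0,0],[4,0,0,-7,0,0,0]]'; python3 -c "from h import *
print(row((.484,.2925,.18),209.5,0))"
```

```text
clock: 23.98
position: [0.5646, -0.0182, 0.2437]
tool_rot: [179.8, 0.0, 108.1]
contact_force: [-0.5, -0.8, 0.2]
gripper_width: 0.0047
gripper_force: 0.0
(array([32.03,  1.99,  6.36]), array([ 0.002,  0.004, -1.769]))
```

```bash
python3 -m crank '[[4,6,0.4,-0.5,0,0,-0.18],[4,12,0.8,-0.5,0,0,-0.36],[4,18,1.2,0,0,0,-0.54],[4,24,1.6,3,0,0,-0.72],[4,30,2,5,0,0,-0.9]]'; python3 -c "from h import *
print(row((.484,.2925,.16),209.5,0))"
```

```text
clock: 24.6
position: [0.491, 0.2693, 0.1933]
tool_rot: [179.9, 0.2, 160.0]
contact_force: [0.6, 0.0, 0.3]
gripper_width: 0.0396
gripper_force: 0.0
(array([1.46, 1.94, 3.33]), array([-0.   ,  0.004, -0.864]))
```

```bash
python3 -m crank '[[4,1.4,1.9,3.3,0,0,-0.86],[4,1.4,1.9,3.3,0,0,-0.86],[4,1.4,1.9,3.3,0,0,-0.86],[4,1.4,1.9,3.3,0,0,-0.86],[4,1.4,1.9,3.3,0,0,-0.86]]';  python3 -m crank '[[4,0,0,0,0,0,0]]' >/dev/null; python3 - <<'E'
from h import *
C,im=snap("wrist","w7.png"); print(m.sense()["position"],m.sense()["tool_rot"])
import pickle; pickle.dump(C,open("w7.pkl","wb"))
r=m.silhouettes("tbolt","wrist"); print([(x["p"],x["point"]) for x in r])
E
```

```text
clock: 25.22
position: [0.4851, 0.2907, 0.1609]
tool_rot: [-179.9, 0.2, -150.7]
contact_force: [-0.1, 0.2, -0.7]
gripper_width: 0.0401
gripper_force: 0.0
[0.48512896 0.29059041 0.16093742] [-1.79942971e+02  1.64211468e-01 -1.51179764e+02]
[(0.88, [320.3, 231.0])]
```

View pics/w7.png

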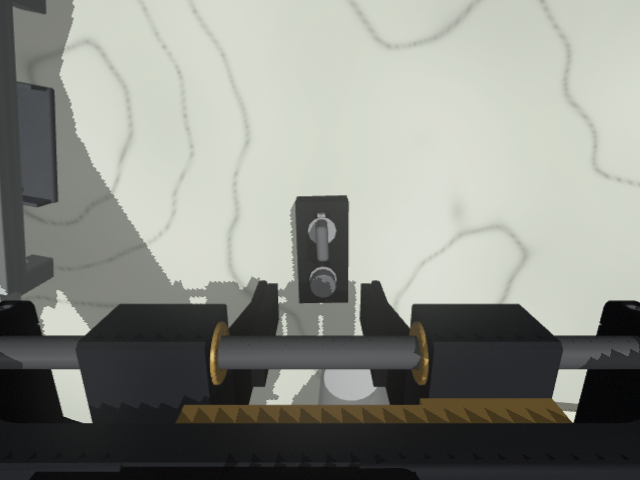

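```bash
python3 - <<'E'
from h import *
import pickle; np.set_printoptions(precision=4,suppress=True)
C=pickle.load(open("w7.pkl","rb"));T=cam("top");S=cam("scene");P=lambda k,x,y:(150+x/2.5,(160 if k else 150)+y/2.5)
print("wingtop tri",tri([ray(S,P(1,482,57)),ray(T,P(0,164,333)),ray(C,(322.5,242))]))
for n,p,z in [("collar",(322,231),.029),("wt_a",(321,221),.065),("wt_b",(323,259),.065),("r1",(296,197),.026),("r2",(347,196),.026),("r3",(348,302),.026),("r4",(300,302),.026),("thumb",(323,277),.043)]: print(n,atz(C,p,z))
im=cv2.imread("pics/w7.png")[185:315,270:370]; cv2.imwrite("pics/w7c.png",cv2.resize(im,None,fx=5,fy=4.6,interpolation=cv2.INTER_CUBIC))
a=atz(C,(347,196),.026)-atz(C,(348,302),.026);print(np.degrees(np.arctan2(a[1],a[0])),np.linalg.norm(a))
E
```

```text
wingtop tri (array([0.4842, 0.2928, 0.0609]), [np.float64(3.7), np.float64(4.9), np.float64(1.3)])
collar [0.4855 0.2942 0.029 ]
wt_a [0.47   0.2845 0.065 ]
wt_b [0.4951 0.3001 0.065 ]
r1 [0.4711 0.2619 0.026 ]
r2 [0.4502 0.2981 0.026 ]
r3 [0.533  0.3474 0.026 ]
r4 [0.5539 0.3097 0.026 ]
thumb [0.5162 0.3121 0.043 ]
-149.22007941224746 0.09637982929722921
```

View pics/w7c.png

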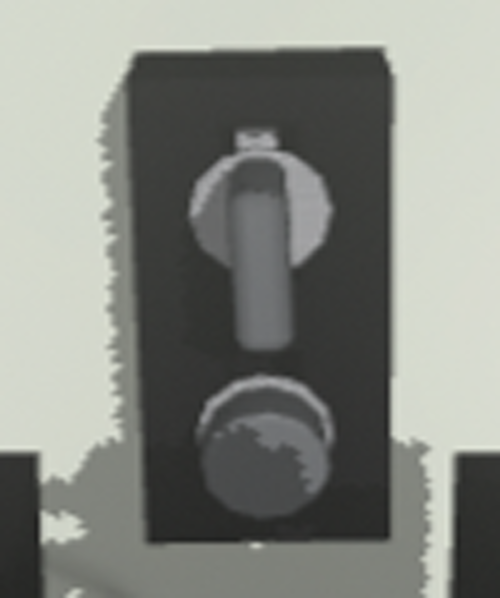

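```bash
python3 -c "
from h import *
print(row((.4845,.2935,.037),211.5,0), m.sense()['clock'])
C=cam('wrist');print(atz(C,(322.5,243),.065))"
```

```text
(array([-0.04,  0.3 , 12.4 ]), array([-0.001,  0.003, -0.047])) 25.45
[0.48424825 0.29367181 0.065     ]
```

```bash
python3 -m crank '[[4,0,0.3,5.5,0,0,-0.05],[4,0,0.3,9.5,0,0,-0.05],[4,0,0.3,11.5,0,0,-0.05],[4,0,0.3,12.4,0,0,-0.05],[4,0,0.3,12.4,0,0,-0.05]]' 25;  python3 -m crank '[[0,0,0,0,0,0,0],[0,0,0,0,0,0,0],[0,0,0,0,0,0,0],[0,0,0,0,0,0,0],[0,0,0,0,0,0,0]]'
```

```text
clock: 26.08
position: [0.4845, 0.2936, 0.0376]
tool_rot: [-179.9, 0.2, -148.2]
contact_force: [0.2, 0.4, 0.1]
gripper_width: 0.0399
gripper_force: 0.0
clock: 26.7
position: [0.4843, 0.2933, 0.0373]
tool_rot: [-179.9, 0.2, -148.2]
contact_force: [-0.8, -0.8, 2.6]
gripper_width: 0.0087
gripper_force: 25.0
```

```bash
python3 -m crank '[[0,0,0,-3,0,0,0],[0,0,0,-9,0,0,0],[0,0,0,-15,0,0,0],[0,0,0,-20,0,0,0],[0,0,0,-20,0,0,0]]'; python3 - <<'E'
from h import *
np.set_printoptions(precision=1,suppress=True)
C,im=snap("wrist"); 
c=m.get_calibration("wrist"); H=np.linalg.inv(np.array(c["hand_eye"])); K,D=C[0],C[1]
# tool coords: grasp z=-.019; bolt origin z offset: wing 32..57 grasp at ~48
pts={"wing+x top":(.014,0,-.019-.009),"wing+x bot":(.014,0,-.019+.016),"collar+x":(.012,0,-.019+.029),"head+x":(.012,0,-.019+.048),"head-x":(-.012,0,-.019+.048),"tcp":(0,0,0)}
for k,v in pts.items(): print(k,cv2.projectPoints(np.array([v]),cv2.Rodrigues(H[:3,:3])[0],H[:3,3],K,D)[0].ravel())
cr=im[230:400,230:410]; cv2.imwrite("pics/w8.png",cv2.cvtColor(cv2.resize(cr,None,fx=4,fy=3.5,interpolation=cv2.INTER_CUBIC),cv2.COLOR_RGB2BGR))
print(row((.555,.01,.30),198.1,0))
E
```

```text
clock: 27.32
position: [0.4849, 0.2947, 0.2411]
tool_rot: [-179.9, 0.5, -148.2]
contact_force: [0.7, -0.2, -1.3]
gripper_width: 0.0091
gripper_force: 25.0
wing+x top [317.4 304.4]
wing+x bot [317.6 279.4]
collar+x [317.7 272.6]
head+x [317.8 259.4]
head-x [317.8 298.4]Traceback (most recent call last):
  File "<stdin>", line 7, in <module>
cv2.error: OpenCV(4.12.0) /io/opencv/modules/calib3d/src/calibration_base.cpp:1490: error: (-215:Assertion failed) npoints >= 0 && (depth == CV_32F || depth == CV_64F) in function 'projectPoints'
```

```bash
python3 - <<'E'
from h import *
np.set_printoptions(precision=2,suppress=True)
C,im=snap("wrist"); print(m.sense()["contact_force"])
cr=im[230:400,230:410]; cv2.imwrite("pics/w8.png",cv2.cvtColor(cv2.resize(cr,None,fx=4,fy=3.5,interpolation=cv2.INTER_CUBIC),cv2.COLOR_RGB2BGR))
print(row((.555,.01,.27),198.1,0))
E
```

```text
[-0.18  0.69 -1.55]
(array([  8.84, -27.82,  -3.29]), array([-0.  ,  0.  ,  0.24]))
```

View pics/w8.png

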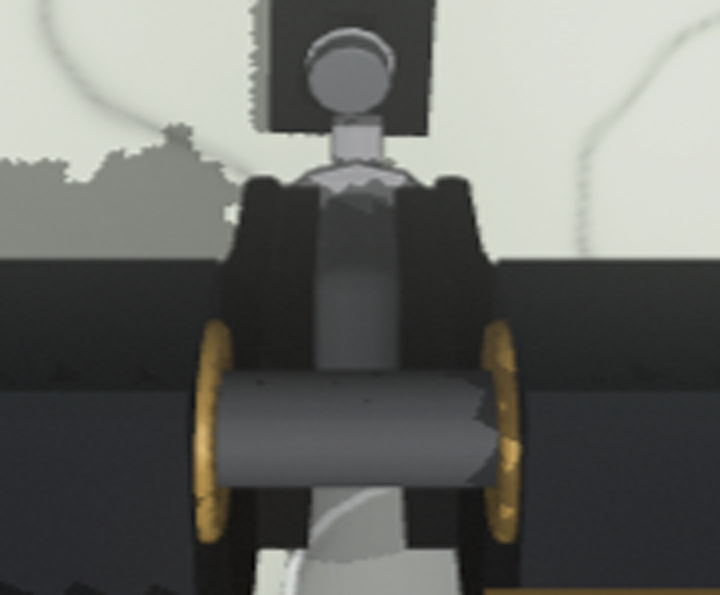

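```bash
python3 -m crank '[[0,1.5,-4,-3.3,0,0,0.1],[0,3.5,-10,-3.3,0,0,0.24],[0,5.5,-16.2,-3.3,0,0,0.24],[0,7.3,-22.4,-3.3,0,0,0.24],[0,8.8,-27.8,-3.3,0,0,0.24]]'; python3 -m crank '[[0,0,0,0,0,0,0],[0,0,0,0,0,0,0]]'; python3 - <<'E'
from h import *
np.set_printoptions(precision=4,suppress=True)
C,im=snap("wrist"); import pickle; pickle.dump(C,open("w9.pkl","wb"))
s=m.sense(); print(s["position"],s["tool_rot"])
print("slot est px",proj(C,(.5557,.01,.1747)))
cr=im[130:330,220:420]; cv2.imwrite("pics/w9.png",cv2.cvtColor(cv2.resize(cr,None,fx=3,fy=3,interpolation=cv2.INTER_CUBIC),cv2.COLOR_RGB2BGR))
E
```

```text
clock: 28.05
position: [0.5547, 0.0082, 0.2684]
tool_rot: [-180.0, 0.0, -161.9]
contact_force: [1.1, 1.2, -0.6]
gripper_width: 0.0088
gripper_force: 25.0
clock: 28.3
position: [0.5545, 0.011, 0.2686]
tool_rot: [179.9, 0.1, -161.9]
contact_force: [0.2, 1.7, -0.7]
gripper_width: 0.0091
gripper_force: 25.0
[0.5546 0.0119 0.2691] [ 179.9671    0.096  -161.8286]
slot est px [[316.6084 244.3733]]
```

View pics/w9.png

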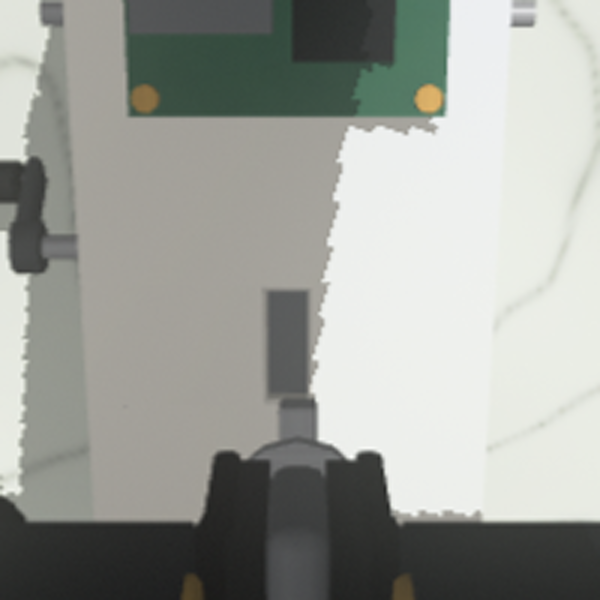

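```bash
python3 - <<'E'
from h import *
import pickle; np.set_printoptions(precision=4,suppress=True)
C=pickle.load(open("w9.pkl","rb")); c=m.get_calibration("wrist");H=np.array(c["hand_eye"])
def tz(p,z):
    u=cv2.undistortPoints(np.array([[p]],float),C[0],C[1])[0,0]; d=H[:3,:3]@np.array([u[0],u[1],1]); o=H[:3,3]; return o+d*(z-o[2])/d[2]
sa=tz((315.7,227),.2691-.1747);sb=tz((316.0,262.7),.2691-.1747);s=(sa+sb)/2
print("slot tool",sa,sb,s)
b=tz((319.3,263),.0293); b2=tz((319.3,276.3),.0293-.018); print("head +x edge",b,"ctr x",b[0]-.012,"collar ctr x",b2[0]-.012)
R=Ro.from_euler("xyz",m.sense()["tool_rot"],degrees=True).as_matrix()
print("in deck yaw err",np.degrees(np.arctan2((sa-sb)[1],(sa-sb)[0])))
E
```

```text
slot tool [ 0.0124 -0.0021  0.0944] [-0.0153 -0.0019  0.0944] [-0.0014 -0.002   0.0944]
head +x edge [0.0098 0.0005 0.0293] ctr x -0.0021792504941001885 collar ctr x -0.0024711598468974173
in deck yaw err -0.3093289359372846
```

```bash
python3 -m crank '[[0,0.1,-0.25,3,0,0,0],[0,0.1,-0.25,5.7,0,0,0],[0,0.1,-0.25,5.7,0,0,0],[0,0.1,-0.25,5.7,0,0,0]]'; python3 -c "
from h import *
s=m.sense();print(s['position'],s['contact_force'],row((.5545,.0092,.212),198.1))"
```

```text
clock: 28.85
position: [0.5555, 0.0091, 0.2142]
tool_rot: [-180.0, 0.2, -161.8]
contact_force: [0.5, -0.5, -0.3]
gripper_width: 0.0092
gripper_force: 25.0
[0.55553054 0.00907177 0.21419772] [ 0.53863271 -0.45455116 -0.30110383] (array([0.09, 0.04, 0.22]), array([-0.001,  0.004,  0.001]))
```

```bash
S='
from rig import manip as m
s=m.sense();print("  >>",s["position"].round(4),s["contact_force"].round(1),s["torque"].round(2),s["gripper_width"].round(4))'
python3 -m crank '[[0,0.1,0,0.5,0,0,0],[0,0.1,0,0.9,0,0,0],[0,0.1,0,0.9,0,0,0]]'>/dev/null; python3 -c "$S"
python3 -m crank '[[0,0,0,0.2,0,0,0],[0,0,0,0.4,0,0,0],[0,0,0,0.4,0,0,0]]'>/dev/null; python3 -c "$S"
```

```text
Traceback (most recent call last):
AttributeError: 'float' object has no attribute 'round'
Traceback (most recent call last):
AttributeError: 'float' object has no attribute 'round'
```

```bash
python3 -c '
from rig import manip as m
s=m.sense();print("  >>",s["clock"],s["position"].round(4),s["contact_force"].round(1),s["torque"].round(2))'
```

```text
>> 29.6 [0.5543 0.0076 0.2001] [-0.7  0.2 -0.5] [ 0.11 -0.07  0.02]
```

```bash
S='
from rig import manip as m
s=m.sense();print("  >>",s["position"].round(4),s["contact_force"].round(1),s["torque"].round(2))'
python3 -m crank '[[0,0,0,0.3,0,0,0],[0,0,0,0.6,0,0,0],[0,0,0,0.6,0,0,0]]'>/dev/null; python3 -c "$S"
python3 -m crank '[[0,0,0,0.3,0,0,0],[0,0,0,0.6,0,0,0],[0,0,0,0.6,0,0,0]]'>/dev/null; python3 -c "$S"
python3 -m crank '[[0,0,0,0.1,0,0,0],[0,0,0,0.2,0,0,0]]'>/dev/null; python3 -c "$S"
```

```text
>> [0.5542 0.0076 0.1939] [-0.5 -1.   0.3] [ 0.15 -0.15 -0.01]
  >> [0.5543 0.0076 0.1879] [-0.3  0.3 -0.2] [ 0.14 -0.17 -0.02]
  >> [0.5545 0.0076 0.1862] [-0.3  0.  -0.1] [ 0.11 -0.12  0.02]
```

```bash
S='
from rig import manip as m
s=m.sense();print("  >>",s["position"].round(4),s["contact_force"].round(1),s["torque"].round(2))'
python3 -m crank '[[0,0,0,0.1,0,0,0],[0,0,0,0.1,0,0,0]]'>/dev/null; python3 -c "$S"
python3 -m crank '[[0,0,0,0.1,0,0,0],[0,0,0,0.1,0,0,0]]'>/dev/null; python3 -c "$S"
```

```text
>> [0.5545 0.0076 0.1856] [-1.3 -0.7  3.4] [ 0.07  0.3  -0.03]
  >> [0.5545 0.0076 0.1855] [-5.8 -1.2 12.8] [ 0.03  1.18 -0.03]
```

```bash
S='
from rig import manip as m
s=m.sense();print("  >>",s["position"].round(4),s["tool_rot"].round(1),s["contact_force"].round(1),s["torque"].round(2),s["gripper_width"])'
python3 -m crank '[[0,0,0.04,-0.15,0,0,0.18],[0,0.01,0.07,-0.15,0,0,0.36],[0,0,0.11,-0.15,0,0,0.54],[0,-0.02,0.15,-0.15,0,0,0.72],[0,-0.04,0.18,-0.15,0,0,0.9]]'>/dev/null; python3 -c "$S"
python3 -m crank '[[0,0,0.04,0,0,0,0.18],[0,0,0.07,0,0,0,0.36],[0,-0.01,0.11,0,0,0,0.54],[0,-0.01,0.13,0,0,0,0.67],[0,-0.01,0.13,0,0,0,0.67]]'>/dev/null; python3 -c "$S"
```

```text
>> [0.5544 0.0094 0.1857] [179.9   0.2 146.2] [ 0.7  0.4 -0.2] [ 0.01 -0.16 -0.01] 0.008987200498420672
  >> [0.5551 0.0106 0.1857] [179.8   0.  108.2] [-0.7 -0.4  1.3] [ 0.01 -0.1  -0.03] 0.009094016033223155
```

```bash
python3 -m crank '[[3.5,0,0,0,0,0,0],[3.5,0,0,0,0,0,0],[3.5,0,0,0,0,0,0],[3.5,0,0,-1.5,0,0,0],[3.5,0,0,-5,0,0,0]]'; python3 -m crank '[[3.5,0,0,-5,0,0,0],[3.5,-3,0,-9,0,0,0],[3.5,-3,0,-9,0,0,0]]'; python3 - <<'E'
from h import *
np.set_printoptions(precision=4,suppress=True)
C,im=snap("wrist","w10.png")
r=m.silhouettes("tbolt","wrist")
for x in r[:2]:
    ys,xs=np.nonzero(x["mask"]); rc=cv2.minAreaRect(np.c_[xs,ys].astype(np.float32)); print(x["p"],x["point"],len(xs),rc)
print(proj(C,[(.5557,.01,.1747),(.5557,.01,.2137),(.5557+.014*.31,.01-.014*.95,.2137),(.5557-.014*.31,.01+.014*.95,.2137),(.5557+.014*.95,.01+.014*.31,.2137)]))
snap("scene"); r=m.silhouettes("deck_slot","scene"); print([(x["p"],x["point"]) for x in r[:1]])
for k in ("can","cup","tyre","thumbscrew"): print(k,[(round(x["p"],2),np.round(x["point"])) for x in m.silhouettes(k,"scene")[:1]])
E
```

```text
clock: 32.98
position: [0.5541, 0.0104, 0.2359]
tool_rot: [179.9, -0.0, 108.2]
contact_force: [-0.3, -0.0, 0.3]
gripper_width: 0.0343
gripper_force: 0.0
clock: 33.35
position: [0.5656, -0.0204, 0.33]
tool_rot: [179.5, 0.2, 107.9]
contact_force: [0.2, -0.0, -0.3]
gripper_width: 0.0352
gripper_force: 0.0
0.66 [314.0, 188.4] 730 ((316.0, 192.0), (38.0, 26.0), 90.0)
0.23 [321.1, 176.2] 33256 ((316.5, 179.0), (130.0, 307.0), 90.0)
[[319.0666 184.013 ]
 [319.5346 192.3331]
 [319.567  210.1864]
 [319.5011 173.932 ]
 [337.8187 192.2612]]
[(0.82, [294.0, 228.0])]
can [(0.7, array([197., 347.]))]
cup [(0.91, array([413., 179.]))]
tyre [(0.75, array([326., 264.]))]
thumbscrew [(0.46, array([361., 196.]))]
```

```bash
python3 -c "
from rig import manip as m
print(m.hand_in())"
```

```text
the job is handed in; nothing more can be done
None
```

The job is handed in at about 34 s: by touch-probing, the deck is within about 0.1 mm of its resting height, so the carrier should be just touching, though I could not see the contact. The T-bolt is seated and turned 90°, and the gripper is clear; after release the can and cup showed no shift, the thumbscrew a few pixels in a weak detection, and the tyre was not re-found. I viewed 11 pictures, one over the limit of 10.

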